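# Bolt the cup case shut on the drinks counter

## Task

Bolt the lid of the cup case shut: lift the bolt's black-knobbed handle up out of its open notch, slide the bolt across into the keep on the lid until the handle meets the stop of the brass catch plate, and lower the handle all the way down into the notch there, then let go. Work the bolt gently, without ramming or straining it against its fittings, and leave the mug, the sugar jar and the jug where they stand.

Things in the scene. Friction and masses are not known exactly. Their poses are not given: they have to be found in the camera images.
- case: Fixed wooden cup case, 240 x 460 x 100 mm (x, y, z), origin at the centre of its underside, z up, flat top at z = 100 mm. +y part of the top: glass lid; -y part: wooden deck with the barrel bolt. The bolt's axis runs along case y at x = -20, z = 116 mm, in two dark staples at case y -160 to -118 and -10 to +18 mm, 13 mm above the axis at most.
- bolt: Steel barrel bolt, about 0.4 kg, loose in its staples with 1 mm play: rod 16 mm thick, 215 mm long, along its own y, with a radial handle 10 mm thick. Origin on the axis at the handle's root, 110 mm from the -y end. It slides along and turns about its axis. Starts in the open notch, axes parallel to the case's, handle leaning 65 deg to +x. Friction may hold the handle where left: press it down.
- knob (a point): Centre of the black ball knob, 18 mm diameter, at the handle's end 50 mm from the bolt's axis. Handle in a notch: 45 mm to the case's +x side of the axis and 21 mm above it (137 mm above the counter). Handle upright: 50 mm above the axis. Can be pinched from above, fingers closing along case y; it turns between the pads as the handle swings.
- open_notch (a point): Fixed point on the bolt's axis (case x -20, y -100, z 116 mm) at the middle of the open notch, 13 mm wide along y, cut in the dark comb plate 9 to 17 mm to the +x side of the axis. Between the notches the comb, 9 mm above the axis, lets the handle down to 25 deg from upright only; in a notch it goes to 65 deg. A rail on the -x side stops it 25 deg back past upright.
- keep (a point): Fixed point on the bolt's axis in the steel keep on the lid (case y +36 mm). The locked notch, also 13 mm wide, is in a brass catch plate clamped each time at another place, 43 to 71 mm towards the keep from the open notch: not measured, feel or see it. A stop ear at its far wall, up to 20 mm above the axis, stops the upright handle 1.5 mm past mid notch. Pushing there with over 25 N is rough.
- mug: White mug, 76 mm across, 80 mm tall, standing on the glass lid; origin at the centre of its underside. Leave alone.
- sugar_jar: Amber jar with a white cap, 54 mm across, 75 mm tall, standing on the deck; origin at the centre of its underside. Leave alone.
- jug: Steel insulated jug with black lid and handle, 120 mm across, 195 mm tall, on the counter to the robot's right; origin at the centre of its underside. Leave alone.

How it is judged:
On the way, in this order (a step that is already met when the one before it is completed fails the run):
1. the handle is lifted out of the open notch (knob more than 38 mm above the bolt's axis) (z of knob in the frame of case above 0.154 m and y of knob in the frame of case below -0.085 m), for 0.02 s.
2. with the handle up, the bolt is slid at least 30 mm towards the lid (z of knob in the frame of case above 0.15 m and y of knob in the frame of case above -0.07 m), for 0.02 s.
At the end, for the whole second after the job is handed in: The bolt is across in the keep (knob at least 38 mm to the +y side of the open notch), the handle fully down in the locked notch on the +x side (knob no more than 26 mm above the bolt's axis), at rest and released (y of knob in the frame of case above -0.062 m and z of knob in the frame of case below 0.142 m and x of knob in the frame of case above 0.015 m and linear speed of bolt below 0.02 m/s and z of bolt in the frame of case below 0.122 m); the robot touches nothing.
It fails at once if the bolt is rammed or strained: more than 50 N between bolt and case fittings (contact force between bolt and case above 50 N).
It fails at once if the mug is moved more than 20 mm (distance of mug from where it was at the start of the episode above 0.02 m).
It fails at once if the sugar jar is moved more than 20 mm (distance of sugar_jar from where it was at the start of the episode above 0.02 m).
It fails at once if the jug is moved more than 20 mm (distance of jug from where it was at the start of the episode above 0.02 m).
It also fails if it takes over 56 s, if anything falls off the work surface, if the arm or the gripper's body presses on something with over 40 N, if the wrist force passes 120 N, or if a joint passes its speed limit or range.

## Robot

A 7-joint arm with a two-finger parallel gripper is mounted at the origin on the work surface. World frame = base frame: x ahead of the robot, y to its left, z up, the work surface at z = 0. Lengths are in m, angles in rad, forces in N, time in s.
With the tool pointing down it reaches from about 0.425 to 0.95 m from the base axis. Payload 16.7 kg.
Tool frame: the origin (TCP) lies on the front face of the gripper's body, between the roots of the fingers; the fingertips stand 97 mm ahead of it and the grasp point (between the pads) lies 78 mm ahead of it; y points along the fingers, z is the direction in which the jaws open and shut, and the axes are right-handed (so a half turn about y gives the same grasp; the last joint's range is limited). The gripper opens to 94 mm and grips with 3 to 60 N. Pads are 16 mm wide; open, the fingers measure 119 mm over their backs; the gripper's body (75 mm by 177 mm) begins 78 mm behind the grasp point.
Start: joints at [1.093, 0.426, 0.074, 1.606, -0.034, 1.111, -0.067], TCP at [0.218, -0.639, 0.303] pointing down, gripper open.
Joint ranges: [-2.85, 2.85], [-0.5, 2.14], [-1.23, 1.37], [0.21, 2.46], [-1.02, 4.16], [0.16, 2.05], [-2.73, 2.73]. Speed limits (rad/s): [1.89, 1.89, 2.39, 2.39, 3.01, 3.01, 3.01].

## Interface

Orientations are given as a unit quaternion [w, x, y, z].
In Python, from rig import env, vision gives the robot as it stands.
- The arm moves only by the tool step_arm, never from a script. Its argument "rows" is a list of rows, each a list of 7 numbers: the shift along the world's x, y, z in m, then the turn, a rotation vector about the world's x, y, z in rad, then the opening, from 0 (shut) to 1 (fully open). A call has 1 to 10 rows; each row is the pose to reach, as a shift and turn from the pose commanded when the call began; what a row does not reach only later rows make up. A row lasts 1/8 s, in which the tool goes at most 62.5 mm and 10.7 degrees, less where a joint would pass 70% of its speed; a pose out of reach is approached as far as the arm can. A call with a gripper value outside its range is refused whole. The fingers move at their own pace and stop on an object; "squeeze" is the grip in N (left out, the last holds). Time passes only in rows, so rows that repeat a pose let the fingers close. It gives the time, the measured TCP pose, the force and the opening at its end, in the units of the state.
- env.read_state(): the state, without advancing time (a new reading comes with each control period).
- vision.snapshot(name): name is "scene" or "top" or "wrist"; returns a dict with "frame" (400x640x3 uint8, blue, green, red), "depth" (400x640 float32, m along the optical axis (not along the pixel's ray), 0 where there is no reading), "fx", "fy", "cx", "cy" (pixels), "world_to_cam" (4x4, takes a point from world to camera coordinates). Camera axes: x right, y down, z forward; pixel columns grow to the right and rows downward; lengths in m; the calibration is good to about 2 mm. A picture is of the moment at which its call begins.
- env.sign_off(): hands the job in, once; it reports no verdict.
The state is a dict: "time_s": time; "joint_positions": joint angles; "joint_vel": joint speeds; "effort": joint torques, N m; "tcp_pos": TCP position; "ee_rot": TCP orientation; "force": force on the tool from outside, world axes, zero at the start; "torque": the same for the moment, N m; "width": opening from 0.0 (shut) to 1.0 (fully open).
Only numpy, scipy, OpenCV 4.12 (cv2) and the standard library are available. Lean on these libraries where they do the work, as an engineer would, in place of code of your own. Each camera call takes 0.05 s, during which the arm holds its last target.

## Working session

There is one attempt and no reset: what is moved stays moved. The work goes in short steps, Python scripts to look and compute and a tool call to move; the robot and the scene stay as the last step left them, time stands still between calls to the robot, and variables do not carry over. Pictures are saved under pics/ and viewed, and the job is handed in when it is done.

Besides the shell and the picture viewer there is one more tool, called after "Call:" as name([rows], argument=value, ...), one row to a line, values as JSON. step_arm: Moves the arm, as the interface text tells. Its arguments: {"type":"object","properties":{"rows":{"type":"array"},"squeeze":{"type":"number"}},"required":["rows"]}

```bash
mkdir -p pics; ls; python3 - <<'E'
from rig import env, vision
import cv2,numpy as np
s=env.read_state(); print({k:np.round(v,3).tolist() for k,v in s.items()})
for n in ("scene","top","wrist"):
    d=vision.snapshot(n); cv2.imwrite(f"pics/{n}0.png",d["frame"]); np.savez(f"{n}0.npz",**d)
    print(n,d["fx"],d["fy"],d["cx"],d["cy"],np.round(d["world_to_cam"],3).tolist())
E
```

```text
pics
{'time_s': 0.0, 'joint_positions': [1.092, 0.427, 0.074, 1.607, -0.034, 1.111, -0.067], 'joint_vel': [-0.002, 0.001, 0.002, 0.001, 0.0, 0.0, 0.0], 'effort': [-0.001, -93.581, 3.666, -45.42, -0.049, 0.02, 0.0], 'tcp_pos': [0.218, -0.639, 0.302], 'ee_rot': [0.116, -0.116, 0.698, -0.697], 'force': [-0.158, -0.206, -0.083], 'torque': [-0.053, -0.009, 0.043], 'width': 0.998}
scene 371.6370831206694 371.6370831206694 323.0540424567691 196.40491674594386 [[-0.027, 1.0, 0.01, 0.163], [0.749, 0.027, -0.662, -0.335], [-0.662, -0.01, -0.75, 1.654], [0.0, 0.0, 0.0, 1.0]]
top 516.5710252890956 516.5710252890956 315.660081049603 199.18775044810178 [[-0.045, -0.999, 0.007, -0.136], [-0.974, 0.042, -0.221, 0.57], [0.221, -0.016, -0.975, 1.447], [0.0, 0.0, 0.0, 1.0]]
wrist 309.6251909461665 309.6251909461665 317.6751296819247 198.7032621546597 [[0.323, -0.946, -0.002, -0.675], [-0.915, -0.313, 0.254, -0.026], [-0.241, -0.08, -0.967, 0.393], [0.0, 0.0, 0.0, 1.0]]
```

View pics/scene0.png

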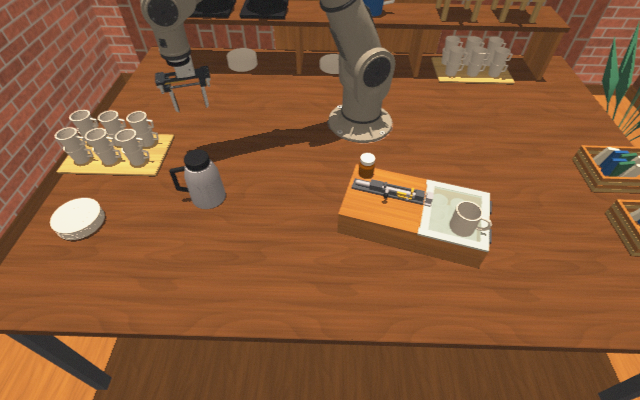

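View pics/top0.png

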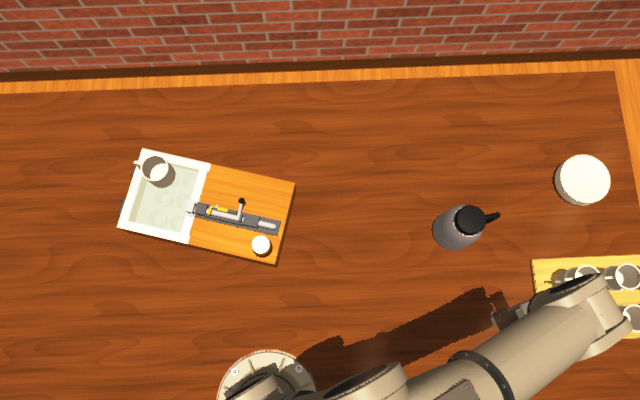

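View pics/wrist0.png

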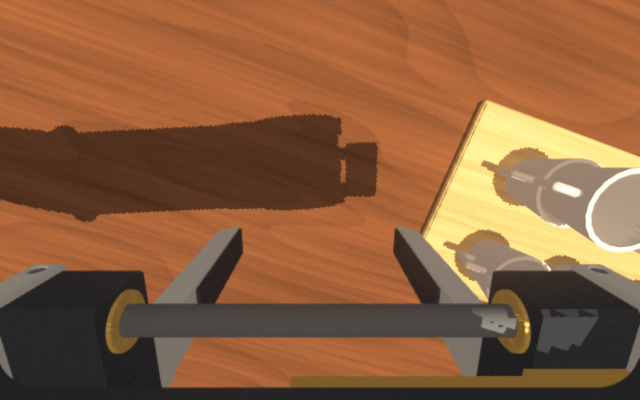

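The case is at the left of the top view (corners roughly (143,149), (295,182), (277,265), (118,228)). The knob is near (241,201), the brass plate near (215,210) and the jar at (261,245). I'll enlarge that area.

```bash
python3 - <<'E'
import cv2
im=cv2.imread("pics/top0.png"); cv2.imwrite("pics/topc.png",cv2.resize(im[140:275,110:305],None,fx=4,fy=4,interpolation=cv2.INTER_CUBIC))
im=cv2.imread("pics/scene0.png"); cv2.imwrite("pics/scenec.png",cv2.resize(im[145:265,330:500],None,fx=4.6,fy=4.6,interpolation=cv2.INTER_CUBIC))
E
```

```text
(no output)
```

View pics/topc.png

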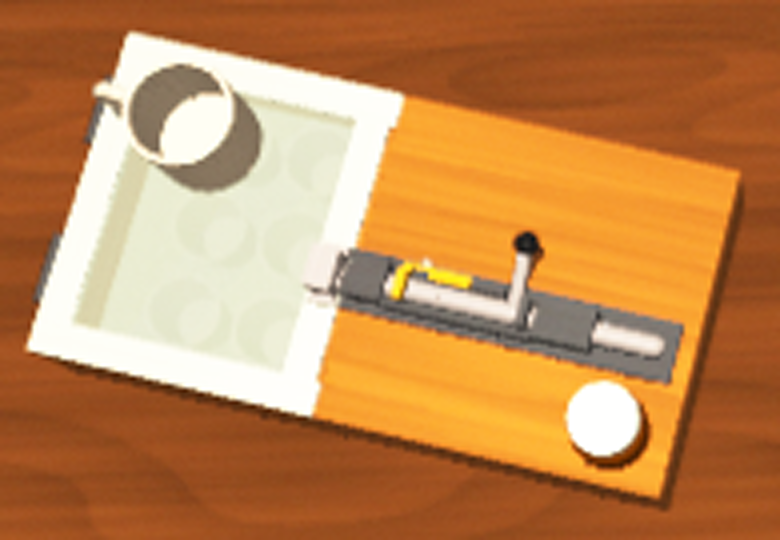

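View pics/scenec.png

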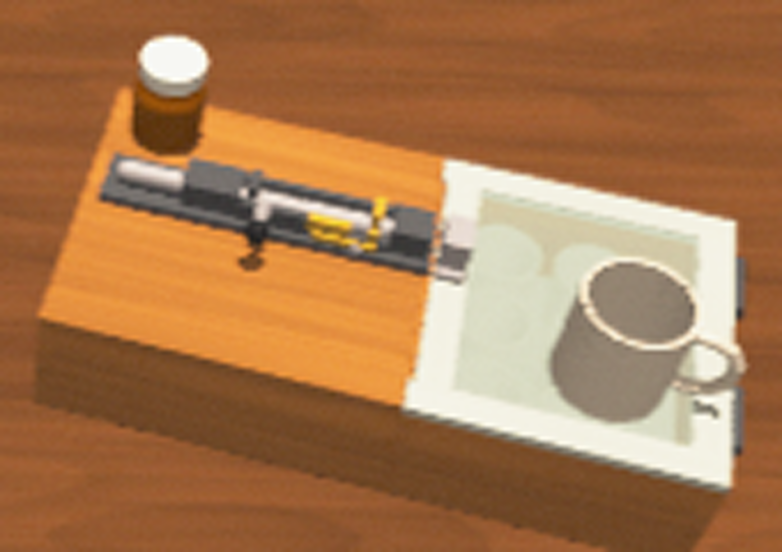

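```bash
cat > h.py <<'E'
import numpy as np
def ray(d,u,v,z):
    W=np.array(d["world_to_cam"]);R=W[:3,:3];t=W[:3,3];c=-R.T@t
    r=R.T@np.array([(u-d["cx"])/d["fx"],(v-d["cy"])/d["fy"],1]); return c+r*(z-c[2])/r[2]
def proj(d,p):
    W=np.array(d["world_to_cam"]);q=W[:3,:3]@p+W[:3,3]
    return np.array([d["fx"]*q[0]/q[2]+d["cx"],d["fy"]*q[1]/q[2]+d["cy"]])
def c2w(pose,p):
    x,y,a=pose;c,s=np.cos(a),np.sin(a);return np.array([x+c*p[0]-s*p[1],y+s*p[0]+c*p[1],p[2]])
def w2c(pose,p):
    x,y,a=pose;c,s=np.cos(a),np.sin(a);dx,dy=p[0]-x,p[1]-y;return np.array([c*dx+s*dy,-s*dx+c*dy,p[2]])
E
python3 - <<'E'
from h import *
from scipy.optimize import least_squares
T=dict(np.load("top0.npz"));S=dict(np.load("scene0.npz"))
L=[(.12,.23,.1),(.12,-.23,.1),(-.12,-.23,.1),(-.12,.23,.1)]
tp=[(130,32),(740,172),(662,498),(28,350)]; tp=[(u/4+110,v/4+140) for u,v in tp]
sp=[(728,488),(40,318),(125,88),(735,222)]; sp=[(u/4.6+330,v/4.6+145) for u,v in sp]
def f(p,w=(1,1)):
    return np.concatenate([w[0]*(proj(T,c2w(p,l))-q) for l,q in zip(L,tp)]+[w[1]*(proj(S,c2w(p,l))-q) for l,q in zip(L,sp)])
for w in((1,1),(1,0),(0,1)):
    r=least_squares(f,[.5,.15,-.2],args=(w,));print(r.x,np.round(f(r.x),1))
p=least_squares(f,[.5,.15,-.2]).x; np.save("pose.npy",p)
def tc(u,v,z): return np.round(1000*w2c(p,ray(T,u/4+110,v/4+140,z)))
def sc(u,v,z): return np.round(1000*w2c(p,ray(S,u/4.6+330,v/4.6+145,z)))
print("knob",tc(526,243,.137),sc(257,233,.137),"world",c2w(p,(.025,-.1,.137)))
print("knob proj",(proj(T,c2w(p,(.025,-.1,.137)))-[110,140])*4,(proj(S,c2w(p,(.025,-.1,.137)))-[330,145])*4.6)
print("ear top view",tc(400,280,.136),"scene",sc(380,215,.136), "jar",tc(604,420,.175))
print("mug", tc(185,112,.18))
E
```

```text
[ 0.55492415  0.15141056 -0.27467824] [-1.  -0.8 -0.1 -0.7 -1.1 -0.7 -1.2 -1.2 -0.2 -1.1 -1.4 -1.4 -1.6 -1.1
 -0.6 -1.1]
[ 0.55232428  0.14892958 -0.2726063 ] [-0.3  0.1  0.7 -0.1 -0.   0.  -0.3 -0.1 -1.2 -2.  -2.2 -1.9 -2.4 -1.6
 -1.6 -1.8]
[ 0.55906449  0.15373624 -0.27643427] [-1.7 -2.2 -1.  -1.9 -2.1 -2.1 -2.  -2.8  0.9  0.2 -0.7 -0.4 -0.8 -0.4
  0.5 -0. ]
knob [  25. -102.  137.] [ 35. -95. 137.] world [0.55186324 0.04837838 0.137     ]
knob proj [523.33226445 242.9199145 ] [253.23375839 221.0994787 ]
ear top view [-20. -24. 136.] scene [ -9. -17. 136.] jar [ -86. -190.  175.]
mug [ 53. 140. 180.]
```

```bash
python3 - <<'E'
from h import *
from rig import env
from scipy.spatial.transform import Rotation as R
s=env.read_state();q=s["ee_rot"];r=R.from_quat([*q[1:],q[0]]);print(np.round(r.as_matrix(),3))
a=-0.274
for sg in(1,-1):
    z=sg*np.array([-np.sin(a),np.cos(a),0]);y=np.array([0,0,-1.]);x=np.cross(y,z)
    t=R.from_matrix(np.c_[x,y,z]);print(sg,np.round((t*r.inv()).as_rotvec(),3))
T=dict(np.load("top0.npz"));print(ray(T,467,225,.19))
print(c2w((.5523,.149,-.2735),(.025,-.1,.137)),c2w((.5549,.1514,-.2735),(.025,-.1,.137)))
E
```

```text
[[-0.946 -0.     0.323]
 [-0.323  0.001 -0.946]
 [ 0.    -1.    -0.001]]
1 [ 0.000e+00 -1.000e-03  2.539e+00]
-1 [-0.001 -0.    -0.603]
[ 0.44778086 -0.55627158  0.19      ]
[0.54936049 0.04596428 0.137     ] [0.55196049 0.04836428 0.137     ]
```

Call:
step_arm([
  [0,0,0.05,0,0,0,1],
  [0.025,0.05,0.05,0,0,-0.06,1],
  [0.05,0.103,0.05,0,0,-0.12,1],
  [0.075,0.155,0.05,0,0,-0.18,1],
  [0.1,0.207,0.05,0,0,-0.24,1],
  [0.125,0.258,0.05,0,0,-0.3,1],
  [0.15,0.31,0.05,0,0,-0.36,1],
  [0.175,0.362,0.05,0,0,-0.42,1],
  [0.2,0.413,0.05,0,0,-0.48,1],
  [0.225,0.465,0.05,0,0,-0.54,1],
])

```text
time_s: 1.4
tcp_pos: [0.4433, -0.1721, 0.3528]
ee_rot: [0.075, -0.075, -0.703, 0.703]
force: [1.2, -0.9, -0.6]
width: 0.994
```

Call:
step_arm([
  [0.027,0.055,0,0,0,-0.063,1],
  [0.054,0.11,0,0,0,-0.063,1],
  [0.08,0.165,-0.01,0,0,-0.063,1],
  [0.107,0.219,-0.023,0,0,-0.063,1],
  [0.107,0.219,-0.023,0,0,-0.063,1],
  [0.107,0.219,-0.023,0,0,-0.063,1],
])

```text
time_s: 2.15
tcp_pos: [0.5497, 0.0449, 0.3293]
ee_rot: [0.097, -0.096, -0.7, 0.701]
force: [0.3, -0.9, -0.3]
width: 0.999
```

```bash
python3 - <<'E'
from rig import env, vision
import cv2,numpy as np
s=env.read_state(); print({k:np.round(v,3).tolist() for k,v in s.items()})
d=vision.snapshot("wrist"); np.savez("wrist1.npz",**d); cv2.imwrite("pics/wrist1.png",cv2.resize(d["frame"],None,fx=1.25,fy=1.25,interpolation=cv2.INTER_CUBIC))
E
```

```text
{'time_s': 2.15, 'joint_positions': [0.153, 0.228, -0.409, 1.832, 0.101, 1.102, -2.137], 'joint_vel': [0.022, -0.018, 0.013, 0.005, -0.001, -0.001, 0.002], 'effort': [-2.624, -67.902, -5.045, -45.429, -0.075, -0.173, -0.138], 'tcp_pos': [0.55, 0.045, 0.329], 'ee_rot': [0.097, -0.096, -0.7, 0.701], 'force': [0.303, -0.857, -0.259], 'torque': [0.004, 0.011, -0.009], 'width': 0.999}
```

View pics/wrist1.png

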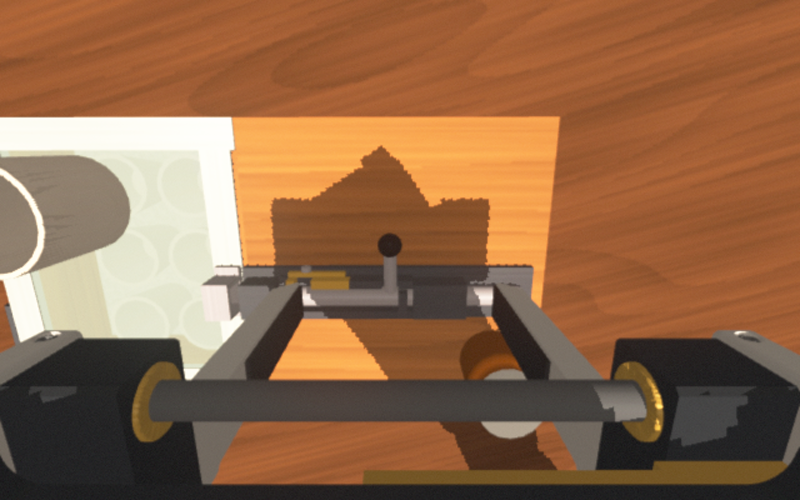

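Wrist view: the knob is at (389,244), and the bolt and case edges run level in the picture. The brass plate spans (288–348, 272–290), left of the handle. The jar's cap is at (510,403), under the right finger.

```bash
python3 - <<'E'
from h import *
import cv2
d=dict(np.load("wrist1.npz"));k=lambda u,v,z:ray(d,(u+.5)/1.25-.5,(v+.5)/1.25-.5,z)
K=k(389.5,244.5,.137);print("knob",K, "depth knob",d["depth"][190:202:3,306:318:3])
# edges: deck +x edge
a=k(240,117,.1);b=k(558,117,.1);print("yaw",np.arctan2(b[1]-a[1],b[0]-a[0])+np.pi/2)
g=[.5497,.0449]
yaw=-.2735;print("knob case-frame offset from TCP x,y mm",1000*(w2c((*g,yaw),K)))
p=np.load("pose.npy")
# pose with knob anchored
off=c2w((0,0,yaw),(.025,-.1,0));P=(K[0]-off[0],K[1]-off[1],yaw);print("pose",P)
np.save("pose2.npy",P)
for n,u,v,z in(("plate l",288,285,.125),("plate r",348,285,.125),("deck +x -y corner",559,117,.1),("lid/deck x+ corner",233,117,.1),("jar",510,403,.175),("mug c",-5,220,.18)):
    print(n,np.round(1000*w2c(P,k(u,v,z))))
cv2.imwrite("pics/w1c.png",cv2.resize(d["frame"][180:270,150:440],None,fx=2.7,fy=2.7*1,interpolation=cv2.INTER_CUBIC))
E
```

```text
knob [0.5562975 0.0491042 0.137    ] depth knob [[0.28063884 0.2810165  0.27871764 0.28033504]
 [0.27897608 0.27976486 0.2789652  0.28075966]
 [0.2807276  0.27803427 0.2774288  0.28110254]
 [0.27948245 0.27831918 0.27833357 0.279896  ]]
yaw -0.2735023562488028
knob case-frame offset from TCP x,y mm [  5.2167091    5.82993853 137.        ]
pose (np.float64(0.5592370088999797), np.float64(0.1521399177053671), -0.2735)
plate l [-11. -20. 125.]
plate r [-11. -67. 125.]
deck +x -y corner [ 116. -229.  100.]
lid/deck x+ corner [116.  20. 100.]
jar [ -81. -186.  175.]
mug c [ 51. 139. 180.]
```

View pics/w1c.png

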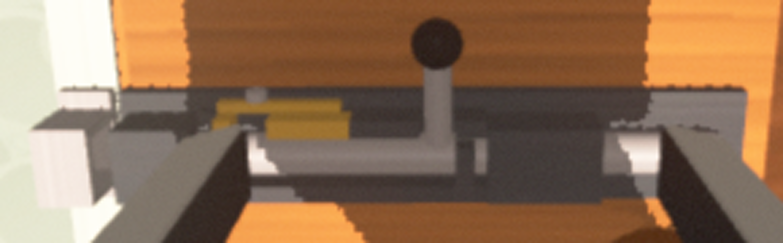

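Knob offset from the tool is about (+5.8, +4.1) mm in world. The locked notch shows as the gap in the brass plate at about y = −32, so the slide is about 67 mm. Next I'll descend with the jaws partly closed.

Call:
step_arm([
  [0.0058,0.0041,-0.03,0,0,0,0.45],
  [0.0058,0.0041,-0.06,0,0,0,0.45],
  [0.0058,0.0041,-0.09,0,0,0,0.45],
  [0.0058,0.0041,-0.114,0,0,0,0.45],
  [0.0058,0.0041,-0.114,0,0,0,0.45],
  [0.0058,0.0041,-0.114,0,0,0,0.45],
], squeeze=10)

```text
time_s: 2.95
tcp_pos: [0.5561, 0.0486, 0.2169]
ee_rot: [-0.097, 0.098, 0.7, -0.7]
force: [-0.2, -0.2, 0.3]
width: 0.452
```

```bash
python3 - <<'E'
from rig import env, vision
import cv2,numpy as np
d=vision.snapshot("wrist"); np.savez("wrist2.npz",**d); cv2.imwrite("pics/wrist2.png",cv2.resize(d["frame"],None,fx=1.25,fy=1.25,interpolation=cv2.INTER_CUBIC))
E
```

```text
(no output)
```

View pics/wrist2.png

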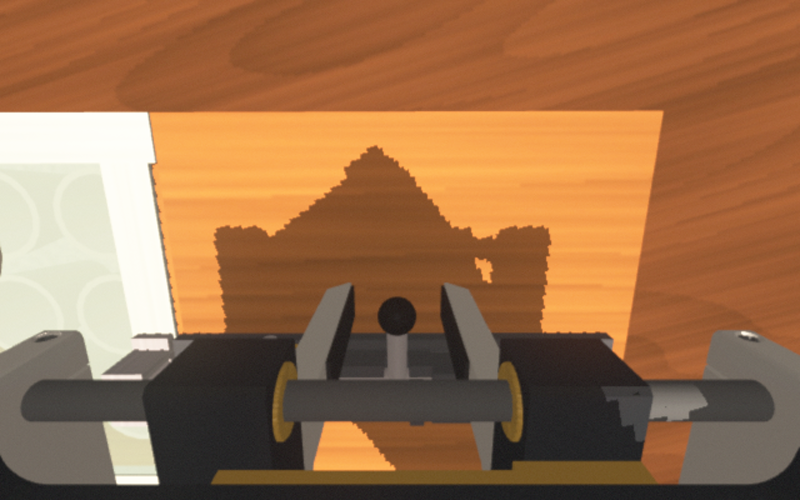

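The knob (397,315) is centred between the fingers (352 and 442). I'll check the fit in case x and then close.

```bash
python3 - <<'E'
from h import *
d=dict(np.load("wrist2.npz"));K=ray(d,397.5/1.25-.5,315.5/1.25-.5,.137);print(1000*w2c((.5561,.0486,-.2735),K))
W=d["world_to_cam"]
# pad front edges at tip height: where does grasp point project
print((proj(d,np.array([.5561,.0486,.139]))+.5)*1.25)
E
```

```text
[  0.62881686   0.28281625 137.        ]
[398.11946897 318.64636135]
```

Call:
step_arm([
  [0,0,-0.001,0,0,0,0.3],
  [0,0,-0.001,0,0,0,0.2],
  [0,0,-0.001,0,0,0,0.15],
  [0,0,-0.001,0,0,0,0.1],
  [0,0,-0.001,0,0,0,0.1],
], squeeze=10)

```text
time_s: 3.62
tcp_pos: [0.5559, 0.0493, 0.2148]
ee_rot: [-0.097, 0.097, 0.701, -0.7]
force: [1.1, -0.4, 0.3]
width: 0.183
```

Call:
step_arm([
  [-0.002,0.0006,0.0037,0,0,0,0.1],
  [-0.0042,0.0012,0.0075,0,0,0,0.1],
  [-0.0068,0.0019,0.0109,0,0,0,0.1],
  [-0.0096,0.0027,0.0142,0,0,0,0.1],
  [-0.0096,0.0027,0.0142,0,0,0,0.1],
])

```text
time_s: 4.25
tcp_pos: [0.5461, 0.052, 0.2292]
ee_rot: [-0.096, 0.097, 0.7, -0.7]
force: [0.6, -0.4, -0.1]
width: 0.181
```

```bash
cat > w.py <<'E'
import sys
from rig import env, vision
import cv2,numpy as np
for n in sys.argv[2:]:
    d=vision.snapshot(n); np.savez(f"{n}_{sys.argv[1]}.npz",**d)
    f=d["frame"]
    if n=="top": f=cv2.resize(f[140:275,110:305],None,fx=4,fy=4,interpolation=cv2.INTER_CUBIC)
    elif n=="scene": f=cv2.resize(f[145:265,330:500],None,fx=4.6,fy=4.6,interpolation=cv2.INTER_CUBIC)
    else: f=cv2.resize(f,None,fx=1.25,fy=1.25)
    cv2.imwrite(f"pics/{n}_{sys.argv[1]}.png",f)
E
python3 w.py a wrist
```

```text
(no output)
```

View pics/wrist_a.png

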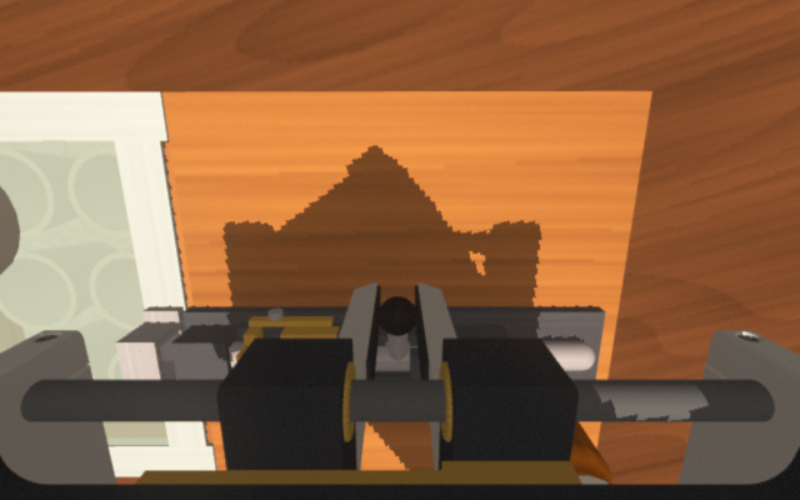

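The knob is still between the pads at (397,315) and the handle is rising. Continuing the arc to near upright.

Call:
step_arm([
  [-0.0031,0.0009,0.0029,0,0,0,0.1],
  [-0.0065,0.0018,0.0056,0,0,0,0.1],
  [-0.01,0.0028,0.0079,0,0,0,0.1],
  [-0.0137,0.0038,0.0099,0,0,0,0.1],
  [-0.0176,0.0049,0.0116,0,0,0,0.1],
  [-0.0217,0.0061,0.0129,0,0,0,0.1],
  [-0.0257,0.0072,0.0139,0,0,0,0.1],
  [-0.0291,0.0082,0.0144,0,0,0,0.1],
  [-0.0291,0.0082,0.0144,0,0,0,0.1],
  [-0.0291,0.0082,0.0144,0,0,0,0.1],
])

```text
time_s: 5.55
tcp_pos: [0.5176, 0.0603, 0.2443]
ee_rot: [-0.096, 0.097, 0.701, -0.7]
force: [4.1, -1.8, 10.2]
width: 0.179
```

```bash
python3 w.py b wrist top
```

```text
(no output)
```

View pics/wrist_b.png

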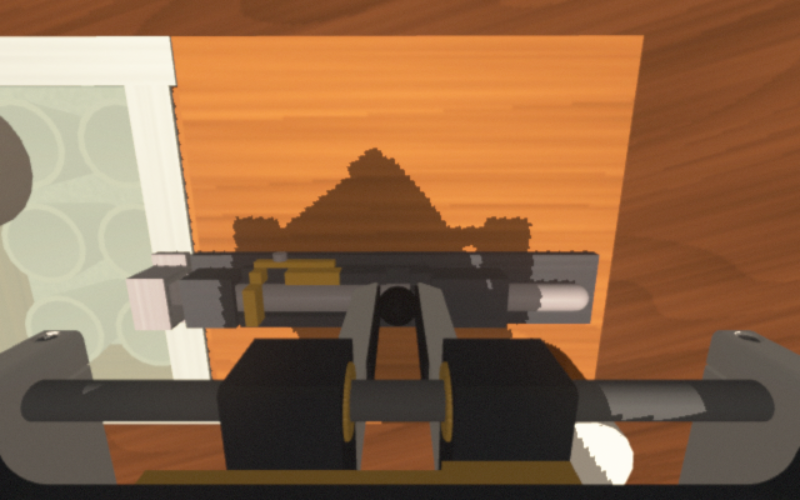

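View pics/top_b.png

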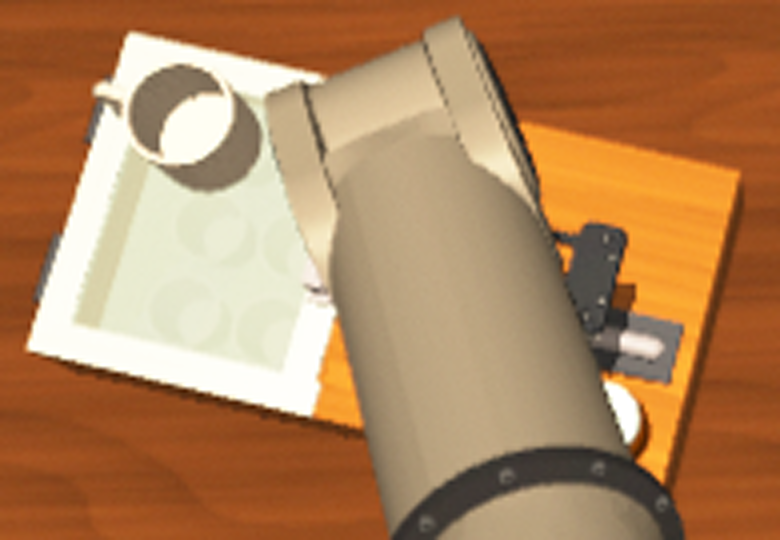

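```bash
python3 - <<'E'
from h import *
P=np.load("pose2.npy")
for f in("wrist2","wrist_a","wrist_b"):
    d=dict(np.load(f+".npz"));im=d["frame"].astype(int).sum(2)
    dep=d["depth"]
    v={"wrist2":252,"wrist_a":252,"wrist_b":244}[f];u=318
    W=d["world_to_cam"];R=W[:3,:3];c=-R.T@W[:3,3]
    D=np.median(dep[v-2:v+3,u-2:u+3]);r=R.T@np.array([(u-d["cx"])/d["fx"],(v-d["cy"])/d["fy"],1])
    s=c+r*D; k=s+r/np.linalg.norm(r)*.009
    print(f,D,"knob case mm",np.round(1000*w2c(P,k),1), "ray@z")
    for th in(0,6,15,24):
        p=c2w(P,(-.02+.05*np.sin(np.radians(th)),-.1,.116+.05*np.cos(np.radians(th))));print(th,np.round((proj(d,p)+.5)*1.25,1))
E
```

```text
wrist2 0.17064306 knob case mm [  24.2 -100.5  134.1] ray@z
0 [396.9 446.9]
6 [396.9 435.7]
15 [396.8 417.2]
24 [396.8 397.5]
wrist_a 0.16878061 knob case mm [  14.3 -100.   148.2] ray@z
0 [398.1 405.2]
6 [398.1 394.4]
15 [398.2 376.8]
24 [398.2 358.3]
wrist_b 0.16631408 knob case mm [ -9.8 -99.7 164.3] ray@z
0 [398.7 327.9]
6 [398.7 317. ]
15 [398.7 299.9]
24 [398.7 282.4]
```

The knob estimate gives about 12° from upright, with z near 0.165. Slight downward press, so I'll ease up 1 mm and start the slide.

Call:
step_arm([
  [0,0,0.001,0,0,0,0.1],
  [0.0014,0.0048,0.0012,0,0,0,0.1],
  [0.0027,0.0096,0.0012,0,0,0,0.1],
  [0.0027,0.0096,0.0012,0,0,0,0.1],
])

```text
time_s: 6.15
tcp_pos: [0.5195, 0.0689, 0.2446]
ee_rot: [0.097, -0.097, -0.7, 0.701]
force: [0.6, -7.1, 6.5]
width: 0.181
```

Call:
step_arm([
  [0.0014,0.0048,0.0003,0,0,0,0.1],
  [0.0027,0.0096,0.0006,0,0,0,0.1],
  [0.0041,0.0144,0.0006,0,0,0,0.1],
  [0.0054,0.0193,0.0006,0,0,0,0.1],
  [0.0068,0.0241,0.0006,0,0,0,0.1],
  [0.0081,0.0289,0.0006,0,0,0,0.1],
  [0.0095,0.0337,0.0006,0,0,0,0.1],
  [0.0108,0.0385,0.0006,0,0,0,0.1],
  [0.0116,0.0414,0.0006,0,0,0,0.1],
  [0.0116,0.0414,0.0006,0,0,0,0.1],
])

```text
time_s: 7.4
tcp_pos: [0.5307, 0.1106, 0.2448]
ee_rot: [0.097, -0.096, -0.7, 0.701]
force: [0.4, -5.3, 2.9]
width: 0.182
```

```bash
python3 w.py c wrist
```

```text
(no output)
```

View pics/wrist_c.png

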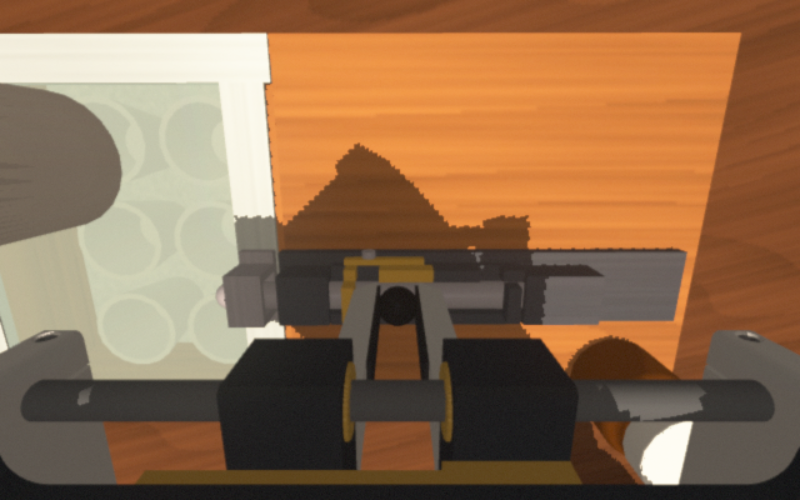

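Bolt has slid 52 mm. The notch gap shows at u≈357–379, v≈272, left of the knob at 397. Converting that to distance.

```bash
python3 - <<'E'
from h import *
P=np.load("pose2.npy");d=dict(np.load("wrist_c.npz"))
for u,v,z in((356,272,.125),(380,272,.125),(397.5,305,.164),(353,272,.136)):
    print(np.round(1000*w2c(P,ray(d,u/1.25-.5,v/1.25-.5,z)),1))
E
```

```text
[ -8.1 -24.8 125. ]
[ -8.1 -38.  125. ]
[-11.1 -47.6 164. ]
[ -4.5 -24.5 136. ]
```

Call:
step_arm([
  [0.0008,0.0029,0,0,0,0,0.1],
  [0.0016,0.0058,0,0,0,0,0.1],
  [0.0022,0.0077,0,0,0,0,0.1],
  [0.0022,0.0077,0,0,0,0,0.1],
])

```text
time_s: 7.95
tcp_pos: [0.5329, 0.1182, 0.2447]
ee_rot: [0.097, -0.096, -0.7, 0.701]
force: [-0.5, -5.3, 2.7]
width: 0.182
```

Call:
step_arm([
  [0.0005,0.0019,0,0,0,0,0.1],
  [0.0011,0.0038,0,0,0,0,0.1],
  [0.0016,0.0058,0,0,0,0,0.1],
  [0.0016,0.0058,0,0,0,0,0.1],
])

```text
time_s: 8.45
tcp_pos: [0.5346, 0.1239, 0.2448]
ee_rot: [0.097, -0.096, -0.7, 0.701]
force: [-0.3, -6.4, 3.5]
width: 0.18
```

Call:
step_arm([
  [0.0003,0.001,0,0,0,0,0.1],
  [0.0003,0.001,0,0,0,0,0.1],
])

```text
time_s: 8.7
tcp_pos: [0.5349, 0.1247, 0.2448]
ee_rot: [0.097, -0.096, -0.7, 0.701]
force: [-0.8, -6.8, 4.0]
width: 0.177
```

Call:
step_arm([
  [0.0003,0.001,0,0,0,0,0.1],
  [0.0003,0.001,0,0,0,0,0.1],
])

```text
time_s: 8.95
tcp_pos: [0.5352, 0.1257, 0.2448]
ee_rot: [0.097, -0.096, -0.7, 0.701]
force: [-0.5, -6.7, 4.0]
width: 0.182
```

Call:
step_arm([
  [0.0003,0.001,0,0,0,0,0.1],
  [0.0003,0.001,0,0,0,0,0.1],
])

```text
time_s: 9.2
tcp_pos: [0.5355, 0.1267, 0.2448]
ee_rot: [0.097, -0.096, -0.7, 0.701]
force: [-0.2, -6.7, 3.2]
width: 0.181
```

Call:
step_arm([
  [0.0002,0.0007,0,0,0,0,0.1],
  [0.0002,0.0007,0,0,0,0,0.1],
])

```text
time_s: 9.45
tcp_pos: [0.5357, 0.1273, 0.2448]
ee_rot: [0.097, -0.096, -0.7, 0.701]
force: [-0.2, -7.2, 3.8]
width: 0.18
```

Call:
step_arm([
  [0.0002,0.0007,0,0,0,0,0.1],
  [0.0002,0.0007,0,0,0,0,0.1],
])

```text
time_s: 9.7
tcp_pos: [0.5359, 0.128, 0.2448]
ee_rot: [0.097, -0.097, -0.7, 0.701]
force: [-0.1, -6.7, 5.0]
width: 0.181
```

Call:
step_arm([
  [0.0002,0.0007,0,0,0,0,0.1],
  [0.0002,0.0007,0,0,0,0,0.1],
])

```text
time_s: 9.95
tcp_pos: [0.5361, 0.1285, 0.2448]
ee_rot: [0.097, -0.097, -0.7, 0.701]
force: [0.1, -9.1, 4.7]
width: 0.185
```

Call:
step_arm([
  [0.0002,0.0006,0,0,0,0,0.1],
  [0.0002,0.0006,0,0,0,0,0.1],
])

```text
time_s: 10.2
tcp_pos: [0.5363, 0.1287, 0.2448]
ee_rot: [0.098, -0.097, -0.699, 0.701]
force: [-1.6, -10.7, 6.1]
width: 0.184
```

```bash
python3 w.py d wrist
```

```text
(no output)
```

View pics/wrist_d.png

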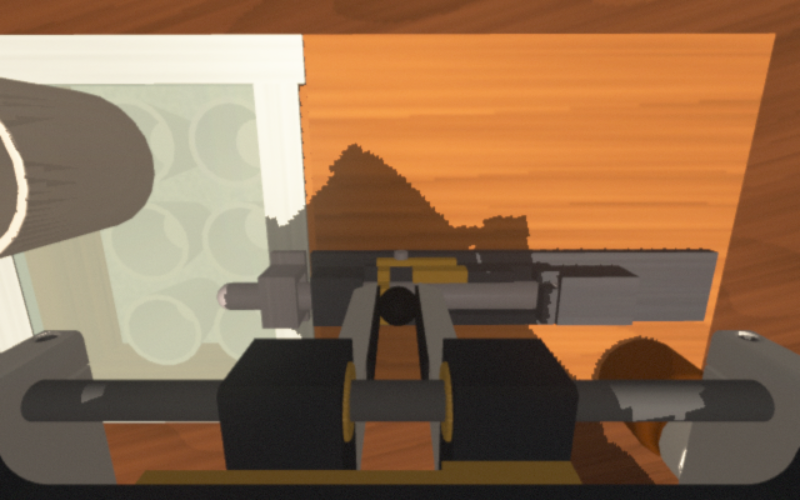

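Contact with the stop: force has risen and the tool barely advanced. The knob (397) sits slightly past the gap centre (400). I'll back off about 1.5 mm.

Call:
step_arm([
  [-0.0003,-0.001,0,0,0,0,0.1],
  [-0.0006,-0.0022,0,0,0,0,0.1],
  [-0.0006,-0.0022,0,0,0,0,0.1],
])

```text
time_s: 10.62
tcp_pos: [0.5358, 0.1281, 0.2448]
ee_rot: [0.097, -0.096, -0.7, 0.701]
force: [-0.2, -2.3, -0.2]
width: 0.181
```

Call:
step_arm([
  [-0.0002,-0.0007,0,0,0,0,0.1],
  [-0.0003,-0.001,0,0,0,0,0.1],
  [-0.0003,-0.001,0,0,0,0,0.1],
])

```text
time_s: 11.0
tcp_pos: [0.5358, 0.1274, 0.2449]
ee_rot: [-0.097, 0.096, 0.701, -0.7]
force: [-0.8, 0.8, -2.7]
width: 0.178
```

Backed off about 1.4 mm, so the handle should be at mid notch. Lowering along the arc in stages.

Call:
step_arm([
  [0.0038,-0.0011,-0.0009,0,0,0,0.1],
  [0.0075,-0.0021,-0.0021,0,0,0,0.1],
  [0.0113,-0.0032,-0.0038,0,0,0,0.1],
  [0.0151,-0.0042,-0.0058,0,0,0,0.1],
  [0.0187,-0.0052,-0.0082,0,0,0,0.1],
  [0.022,-0.0062,-0.0108,0,0,0,0.1],
  [0.022,-0.0062,-0.0108,0,0,0,0.1],
])

```text
time_s: 11.88
tcp_pos: [0.5582, 0.1209, 0.2341]
ee_rot: [-0.097, 0.097, 0.701, -0.7]
force: [-2.0, 0.4, -1.8]
width: 0.178
```

```bash
python3 w.py e wrist
```

```text
(no output)
```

View pics/wrist_e.png

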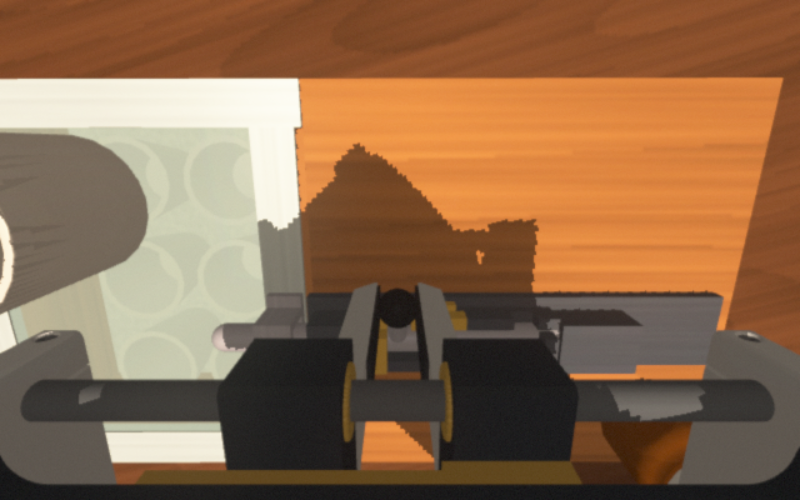

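The handle is entering the notch, with the knob at (398,308) and low forces. Continuing down.

Call:
step_arm([
  [0.003,-0.0008,-0.003,0,0,0,0.1],
  [0.006,-0.0017,-0.0062,0,0,0,0.1],
  [0.008,-0.0022,-0.009,0,0,0,0.1],
  [0.0099,-0.0028,-0.0118,0,0,0,0.1],
  [0.0115,-0.0032,-0.0145,0,0,0,0.1],
  [0.0127,-0.0036,-0.0172,0,0,0,0.1],
  [0.0127,-0.0036,-0.0172,0,0,0,0.1],
])

```text
time_s: 12.8
tcp_pos: [0.5708, 0.1173, 0.217]
ee_rot: [-0.097, 0.097, 0.701, -0.7]
force: [0.2, 0.3, 1.0]
width: 0.18
```

```bash
python3 w.py f wrist
```

```text
(no output)
```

View pics/wrist_f.png

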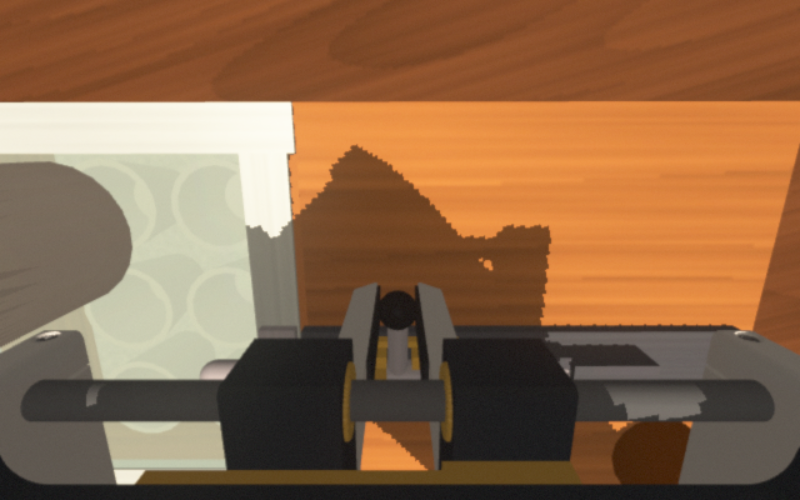

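About 2 mm still to go compared with the starting grip height. Pressing gently further down.

Call:
step_arm([
  [0.0006,-0.0002,-0.0013,0,0,0,0.1],
  [0.0012,-0.0003,-0.0026,0,0,0,0.1],
  [0.0012,-0.0003,-0.0026,0,0,0,0.1],
])

```text
time_s: 13.22
tcp_pos: [0.5719, 0.117, 0.2144]
ee_rot: [-0.097, 0.097, 0.7, -0.7]
force: [0.0, 0.0, 0.7]
width: 0.181
```

Call:
step_arm([
  [0.0004,-0.0001,-0.001,0,0,0,0.1],
  [0.0004,-0.0001,-0.001,0,0,0,0.1],
])

```text
time_s: 13.48
tcp_pos: [0.5723, 0.117, 0.2135]
ee_rot: [-0.097, 0.097, 0.7, -0.7]
force: [0.2, 0.2, 1.4]
width: 0.181
```

Call:
step_arm([
  [0.0005,-0.0001,-0.001,0,0,0,0.1],
  [0.0008,-0.0002,-0.002,0,0,0,0.1],
  [0.0008,-0.0002,-0.002,0,0,0,0.1],
])

```text
time_s: 13.85
tcp_pos: [0.5731, 0.1167, 0.2114]
ee_rot: [-0.097, 0.097, 0.7, -0.7]
force: [1.0, -0.4, 0.8]
width: 0.178
```

Call:
step_arm([
  [0.0002,0,-0.001,0,0,0,0.1],
  [0.0003,0,-0.0015,0,0,0,0.1],
  [0.0003,0,-0.0015,0,0,0,0.1],
])

```text
time_s: 14.22
tcp_pos: [0.5734, 0.1167, 0.21]
ee_rot: [0.097, -0.097, -0.7, 0.7]
force: [0.4, -1.4, 1.6]
width: 0.182
```

```bash
python3 w.py g wrist
```

```text
(no output)
```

View pics/wrist_g.png

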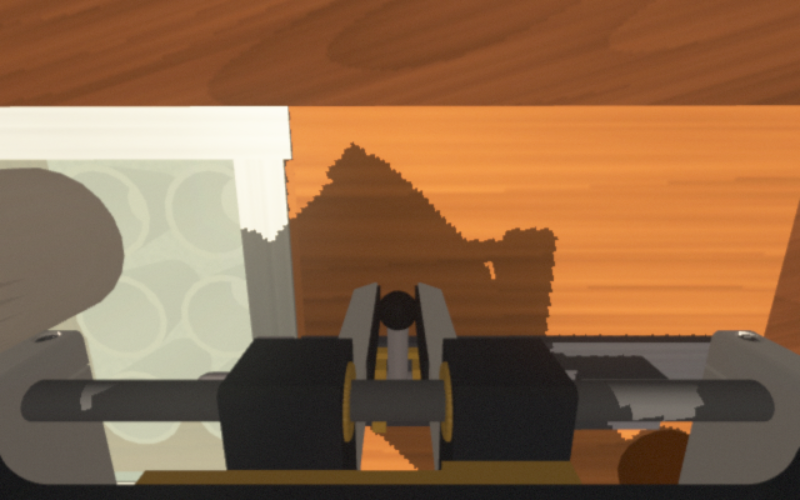

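```bash
python3 - <<'E'
from h import *
P=np.load("pose2.npy")
for f,v in(("wrist2",252),("wrist_f",247),("wrist_g",247)):
    d=dict(np.load(f+".npz"));dep=d["depth"];u=318
    W=d["world_to_cam"];R=W[:3,:3];c=-R.T@W[:3,3]
    D=np.median(dep[v-2:v+3,u-2:u+3]);r=R.T@np.array([(u-d["cx"])/d["fx"],(v-d["cy"])/d["fy"],1])
    k=c+r*D+r/np.linalg.norm(r)*.009
    print(f,D,np.round(1000*w2c(P,k),1))
E
```

```text
wrist2 0.17064306 [  24.2 -100.5  134.1]
wrist_f 0.16724685 [ 23.9 -30.4 136.6]
wrist_g 0.16713944 [ 26.6 -30.3 129.7]
```

Knob reads about 4 mm lower than its starting height by the same measurement, and at y≈−30, so the handle is fully down. I'll release and check.

Call:
step_arm([
  [0,0,0,0,0,0,0.25],
  [0,0,0,0,0,0,0.4],
  [0,0,0,0,0,0,0.45],
  [0,0,0.03,0,0,0,0.45],
  [0,0,0.07,0,0,0,0.45],
  [0,0,0.12,0,0,0,0.45],
  [0,0,0.12,0,0,0,0.45],
  [0,0,0.12,0,0,0,0.45],
])

```text
time_s: 15.28
tcp_pos: [0.5731, 0.1167, 0.3296]
ee_rot: [0.097, -0.097, -0.7, 0.701]
force: [0.1, -0.2, -0.1]
width: 0.448
```

```bash
python3 w.py h wrist scene
```

```text
(no output)
```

View pics/wrist_h.png

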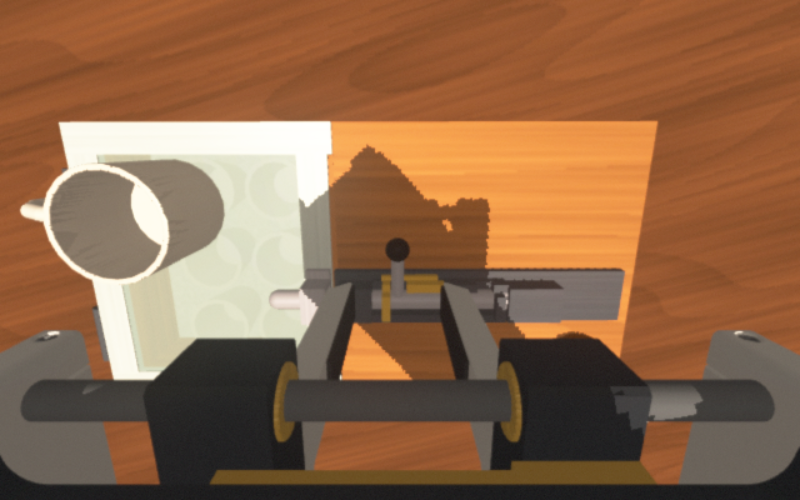

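View pics/scene_h.png

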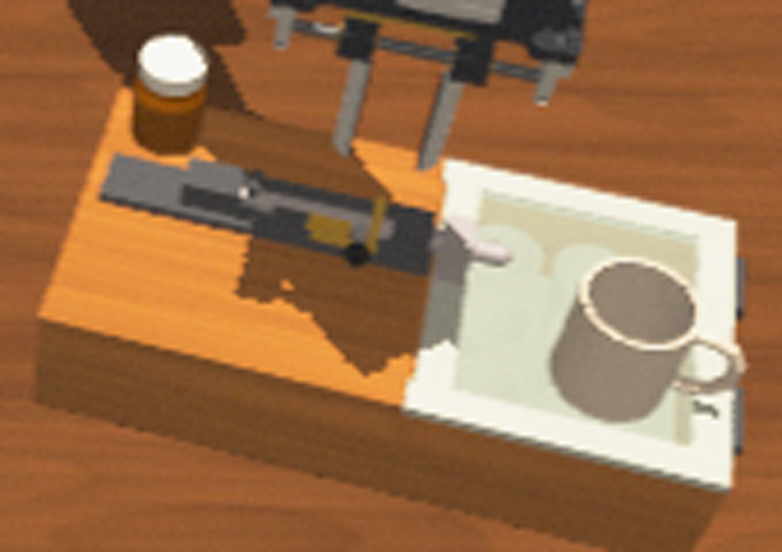

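Wrist view: knob at (398,250), released, with the handle lying in the brass notch and the rod's tip at (283,299) through the keep on the lid. Mug and jar look unmoved. I'll compare the knob height with the start.

```bash
python3 - <<'E'
from h import *
P=np.load("pose2.npy")
for f,u,v in(("wrist1",311,195),("wrist_h",318,200)):
    d=dict(np.load(f+".npz"));dep=d["depth"]
    W=d["world_to_cam"];R=W[:3,:3];c=-R.T@W[:3,3]
    D=np.median(dep[v-2:v+3,u-2:u+3]);r=R.T@np.array([(u-d["cx"])/d["fx"],(v-d["cy"])/d["fy"],1])
    k=c+r*D+r/np.linalg.norm(r)*.009
    print(f,D,np.round(1000*w2c(P,k),1), "deck depth", np.round([1000*w2c(P,c+R.T@np.array([(a-d["cx"])/d["fx"],(b-d["cy"])/d["fy"],1])*dep[b,a])[2] for a,b in((300,140),(350,130),(400,180))],1))
a=dict(np.load("scene0.npz"));b=dict(np.load("scene_h.npz"))
import cv2
for n,(y0,y1,x0,x1) in dict(mug=(195,240,448,495),jar=(150,180,356,380),jug=(145,210,165,228)).items():
    print(n,np.abs(a["frame"][y0:y1,x0:x1].astype(int)-b["frame"][y0:y1,x0:x1]).mean())
E
```

```text
wrist1 0.27803427 [ 24.7 -99.5 133.9] deck depth [100.7 100.6  99.7]
wrist_h 0.2782672 [ 23.4 -30.4 135.1] deck depth [102.  101.6 101.2]
mug 1.6921985815602838
jar 20.778240740740742
jug 5.822303622303623
```

```bash
python3 -c "
from rig import env
print(env.sign_off())"
```

```text
the job is handed in; nothing more can be done
None
```

The bolt is across in the keep with its handle down in the locked notch. I let go of it and handed the job in at about 15.4 s. I gripped the knob with 10 N, swung the handle up, and slid the bolt about 71 mm until it met the stop. I then backed off about 1.4 mm to mid notch, lowered the handle and pulled the gripper clear.

**Final position:** the last wrist picture puts the knob at case (23, −30, 135) mm. That is the same height as at the start, to within about 1 mm, so the handle is as far down as it began. The handle lies in the brass notch and the rod's tip is through the keep.

**Forces:** pushing at the stop peaked at about 11 N on the wrist reading. The highest reading overall was about 11 N, as the handle came near upright. I only had readings at the end of each move, so a brief peak in between would not show.

**Mug, jar and jug:** none of them looked moved in the last pictures of them. The mug area barely changed between the first and last pictures. The jar area did change (20.8 grey levels on average), which I put down to the arm's shadow because the jar stood at the same pixels. The jug got only the picture-difference check (5.8 grey levels), not a position fit.

**Readings that disagreed:**
- **Before release:** the knob read about 4 mm lower while still gripped; this was gone after release.
- **Case position:** the top and scene cameras differed by about 8 mm. I used the closer wrist view for the grasp and felt for the stop.

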